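Hold-to-run test of the belt sander from its control station

ROBOT

A 6-joint arm with a two-finger parallel gripper is mounted at the origin on a cart in front of the work surface, level with it; the furniture and walls round the work are solid. World frame = base frame: x ahead of the robot, y to its left, z up, the work surface at z = 0. Lengths are in mm, angles in rad, forces in N, time in s.
With the tool pointing down it reaches from about 275 to 750 mm from the base axis. Payload 10.2 kg.
Tool frame: the origin (TCP) lies where the fingers leave the gripper's body, on its centre line; the fingertips stand 73 mm ahead of it and the grasp point (between the pads) lies 54 mm ahead of it; z points along the fingers, y is the line along which they close (so a half turn about z gives the same grasp; the last joint's range is limited). The gripper opens to 85 mm and grips with 20 to 120 N. Pads are 22 mm wide; open, the fingers measure 114 mm over their backs; the gripper's body (76 mm by 85 mm) begins 54 mm behind the grasp point. The pads swing forward as they close: fully open they stand 13 mm farther back than shut.
Start: joints at [-1.527, 0.313, 1.498, -0, 1.331, -0.223], TCP at [138.401, -506.435, 303.894] pointing down, gripper open.
Joint ranges: [-2.94, 2.94], [-0.97, 2.17], [0.19, 2.56], [-1.23, 4.37], [0.02, 3.11], [-2.88, 2.88]. Speed limits (rad/s): [2.39, 2.39, 3.01, 3.14, 3.14, 3.14].

INTERFACE

Orientations are given as a unit quaternion [w, x, y, z].
In Python, from rig import ctrl gives the robot as it stands.
- The arm moves only by the shell command python3 -m creep 'ROWS' [OPENING] [FORCE]. ROWS is JSON, a list that holds one entry, the list of rows, each a list of 6 numbers: the shift along the world's x, y, z in units of 25 mm (1.0 is 25 mm), then the turn, a rotation vector about the world's x, y, z in units of 5 degrees (1.0 is 5 degrees). In form: [[[x, y, z, ax, ay, az], ...]]. A call has 1 to 20 rows; each row is the pose to reach, as a shift and turn from the pose commanded when the call began; what a row does not reach only later rows make up. A row lasts 1/12 s, in which the tool goes at most 41.7 mm and 7.16 degrees, less where a joint would pass 70% of its speed; a pose out of reach is approached as far as the arm can. A call with a gripper value outside its range is refused whole. OPENING is the finger opening in mm, from 0 to 85.4, set as the call begins (- or left out, the last holds). The fingers move at their own pace and stop on an object; FORCE is the grip in N (left out, the last holds). Time passes only in rows, so rows that repeat a pose let the fingers close. It gives the time, the measured TCP pose, the force, the opening and the grip force at its end, in the units of the state.
- ctrl.sense(): the state, without advancing time (a new reading comes with each control period).
- ctrl.capture(name): name is "side" or "top"; returns a dict with "image" (400x640x3 uint8, red, green, blue), "fx", "fy", "cx", "cy" (pixels), "R" (3x3) and "t" (3): a world point X has camera coordinates R X + t. Camera axes: x right, y down, z forward; pixel columns grow to the right and rows downward; lengths in mm; the calibration is good to about 2 mm. A picture is of the moment at which its call begins. There is no depth.
- ctrl.finish_job(): hands the job in; it is judged then, once.
The state is a dict: "time_s": time; "joints": joint angles; "dq": joint speeds; "tau": joint torques, N m; "eef_pos": TCP position; "ee_rot": TCP orientation; "force": force on the tool from outside, world axes, zero at the start; "wrist_torque": the same for the moment, N m; "grip_width": opening from 0.0 (shut) to 1.0 (fully open); "grip_force": force on a finger pad.
Only numpy, scipy, OpenCV 4.12 (cv2) and the standard library are available. Lean on these libraries where they do the work, as an engineer would, in place of code of your own. Each camera call takes 0.05 s, during which the arm holds its last target. There are 200 camera calls.

TASK

Run the sander's hold-to-run test from the four-box control station on the bench: first press down the raised end of the rocker switch so that it tips right over, then press the square key all the way in so that it stays down, and last press the flat round button all the way down and finish the job still holding it down with the closed fingers. Keep to that order, do not press the mushroom-headed stop button, and leave the loose things round the station where they are.

Things in the scene. Friction and masses are not known exactly. Their poses are not given: they have to be found in the camera images.
- station: Fixed aluminium plate 180 x 180 x 8 mm flat on the bench; origin at the centre of its underside, z up, x along an edge, away from the robot. On it four grey boxes 72 x 72 x 36 mm, 2 x 2, 84 mm apart, parallel to it, one control each, places swapped from start to start. Box tops 44 mm above the bench. The sander's tall motor stands beyond it to the right (x over 0.55): keep clear.
- rocker_raised (a point): On the rocker's top face, mid-way along the half that stands up at the start (the half away from the robot), 18 mm from the pivot. Black rocker 54 mm long (x) by 32 mm wide (y); pivot along y, 54 mm above the bench. It starts 63 mm above the bench and sinks 6 mm as the rocker tips. Site axes start parallel to the station's; x points from the pivot to the raised half.
- rocker (a joint): Rocker angle, rad: 0 at the start (off), 0.32 tipped right over (on). Pure friction, about 4 N at the pressing point; it stays where it is left.
- key_top (a point): Centre of the top face of the square black key, 28 x 28 mm, straight sides, standing 14 mm out of its box at the start (top 58 mm above the bench). Axes parallel to the station's.
- key (a joint): How far the key is pushed down, m: 0 up, 0.006 fully in. Pure friction, about 4 N; it stays where it is left.
- run_top (a point): Centre of the top face of the flat round black button, 32 mm in diameter, straight sides, standing 14 mm out of its box (top 58 mm above the bench). Axes parallel to the station's.
- run (a joint): How far the round button is pushed down, m: 0 up, 0.006 fully down. Springs back; 1.5 N to start it, 5 N at full depth.
- stop_top (a point): Top of the black mushroom-headed stop button: domed head 47 mm in diameter on a thinner stem, top 72.5 mm above the bench, the tallest of the four controls. Not to be pressed.
- stop (a joint): How far the stop button is pushed down, m: 0 up, 0.006 fully down. Springs back; 1.5 N to start it.
- black_tape: Roll of black tape, 64 mm across, 19 mm high. Loose, stands on the bench beside the station; to be left alone. Origin at the centre of its underside.
- hex_nut: Steel hexagon nut, 30 x 34 x 16 mm. Loose, stands on the bench beside the station; to be left alone. Origin at the centre of its underside.
- tape_rule: Yellow and black tape measure, 37 x 80 x 62 mm. Loose, stands on the bench beside the station; to be left alone. Origin at the centre of its underside.

How it is judged (in metres and radians):
On the way, in this order (a step that is already met when the one before it is completed fails the run):
1. the rocker is tipped over (past 0.26 of 0.32 rad) (value of joint rocker above 0.26 rad), for 0.1 s.
2. the square key is pushed in (past 4.5 of 6 mm) (value of joint key above 0.0045 m), for 0.1 s.
3. the fingers hold the flat round button down (past 4.5 of 6 mm) (value of joint run above 0.0045 m and contact force between the fingers and run above 1 N), for 0.3 s.
At the end, for the whole second after the job is handed in: The rocker is tipped over (past 0.26 of 0.32 rad), the square key is in (past 4.5 of 6 mm), and the fingers are holding the flat round button down (past 4.5 of 6 mm, with more than 1 N); the stop button is not pressed (all of step 3 and value of joint rocker above 0.26 rad and value of joint key above 0.0045 m and value of joint stop below 0.0015 m); the arm keeps its last pose, push and grip.
It fails at once if the stop button is pressed (more than 1.5 mm) (value of joint stop above 0.0015 m).
It fails at once if the square key is pressed (more than 2 mm) before the rocker is tipped over (value of joint key above 0.002 m and value of joint rocker below 0.24 rad).
It fails at once if the round button is pressed (more than 2 mm) before the rocker is over and the square key is in (value of joint run above 0.002 m and (value of joint rocker below 0.24 rad or value of joint key below 0.004 m)).
It fails at once if the roll of tape, the nut or the tape measure is pushed, lifted or carried (more than 15 mm) (distance of any of black_tape, hex_nut, tape_rule from where it was at the start of the episode above 0.015 m).
It also fails if it takes over 42 s, if anything falls off the work surface, if the arm or the gripper's body presses on something with over 40 N, if the wrist force passes 120 N, or if a joint passes its speed limit or range.

## Working session

There is one attempt and no reset: what is moved stays moved. The work goes in short steps, Python scripts to look and compute and a shell command to move; the robot and the scene stay as the last step left them, time stands still between calls to the robot, and variables do not carry over. Pictures are saved under pics/ and viewed, at most 10 in all, crops included, and the job is handed in when it is done.

```bash
mkdir -p pics; python3 - <<'E'
from rig import ctrl
import cv2,numpy as np
for n in("top","side"):
    c=ctrl.capture(n); cv2.imwrite(f"pics/{n}0.png",c["image"][:,:,::-1])
    print(n,c["fx"],c["fy"],c["cx"],c["cy"],np.round(c["R"],4).tolist(),np.round(c["t"],1).tolist())
s=ctrl.sense();print(s["time_s"],s["eef_pos"],s["ee_rot"],s["force"],s["grip_width"])
E
```

```text
top 471.4824876555266 471.4824876555266 329.22323066514673 205.89982603650995 [[-0.0249, -0.9996, 0.0119], [-0.9907, 0.0231, -0.1343], [0.134, -0.0151, -0.9909]] [218.4, 443.8, 859.9]
side 494.3373353252862 494.3373353252862 318.01555762791224 201.37779187515554 [[-0.9333, -0.3589, -0.0094], [-0.1726, 0.4714, -0.8648], [0.3148, -0.8056, -0.502]] [495.3, 26.0, 939.9]
0.1 [ 138.40660876 -506.2900503   303.38599727] [-5.71887133e-04  9.91113170e-01  1.33020127e-01  5.16414524e-05] [-0.31885176 -1.15728556 -0.04993683] 0.9999091012301641
```

View pics/top0.png

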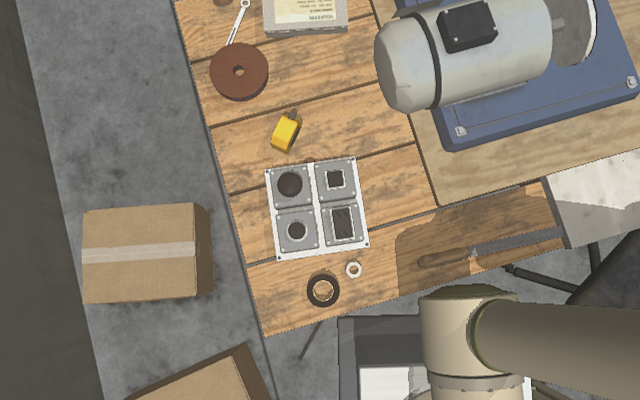

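View pics/side0.png

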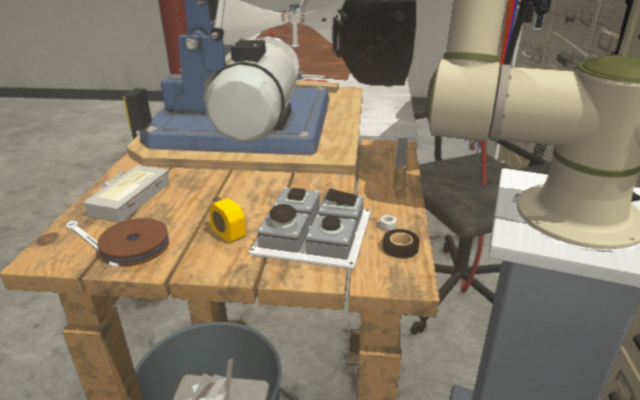

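Top view: mushroom at (290,184), key (335,179), round button (297,231), rocker (343,223). The side view agrees: mushroom (283,213), key (297,194), round (332,223), rocker (341,198). I'll enlarge both to get exact pixels.

```bash
python3 - <<'E'
import cv2,numpy as np
a=cv2.imread("pics/top0.png")[145:270,255:380];b=cv2.imread("pics/side0.png")[175:275,245:375]
a=cv2.resize(a,None,fx=4,fy=4,interpolation=cv2.INTER_CUBIC)
b=cv2.resize(b,None,fx=6,fy=6,interpolation=cv2.INTER_CUBIC)
cv2.imwrite("pics/a.png",a);cv2.imwrite("pics/b.png",b)
E
```

```text
(no output)
```

View pics/a.png

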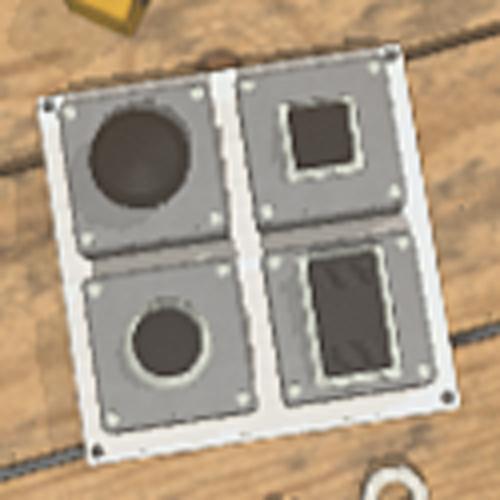

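View pics/b.png

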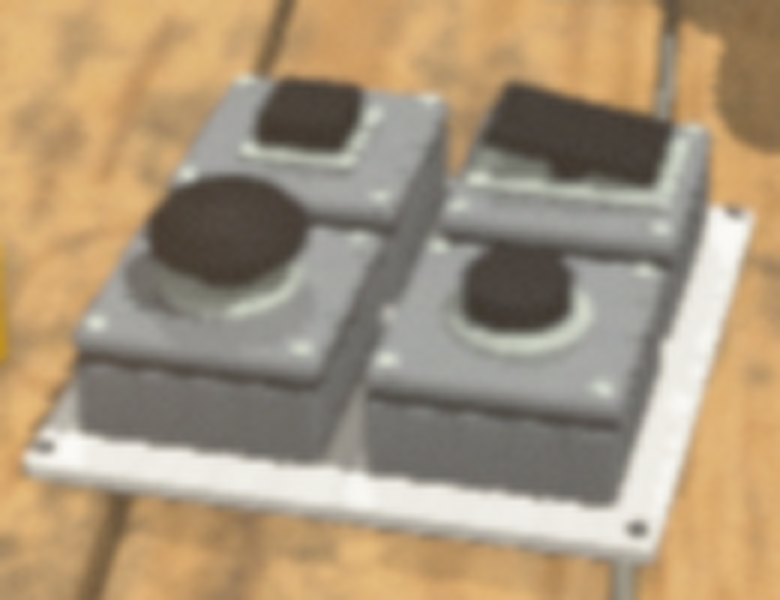

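The crops show the four plate corners clearly in the top view and three in the side view. They also show the key top at (321,134)/(312,105) and the round top at (167,341)/(518,268) in crop pixels. The rocker is at (350,315)/(583,130), its raised half away from the robot, and the mushroom is at (140,155)/(230,222).

```bash
cat >m.py <<'E'
from rig import ctrl
import cv2,numpy as np
from scipy.optimize import least_squares
C={n:ctrl.capture(n) for n in("top","side")}
def proj(n,X):
    c=C[n];p=np.asarray(c["R"])@X+np.asarray(c["t"]).ravel();return np.array([c["fx"]*p[0]/p[2]+c["cx"],c["fy"]*p[1]/p[2]+c["cy"]])
E
python3 - <<'E'
from m import *
T=lambda u,v:np.array([255+u/4,145+v/4]);S=lambda u,v:np.array([245+u/6,175+v/6])
obs=[("top",T(38,102),90,90),("top",T(400,44),90,-90),("top",T(460,408),-90,-90),("top",T(90,464),-90,90),
("side",S(25,462),90,90),("side",S(655,552),-90,90),("side",S(755,208),-90,-90)]
def W(q,x,y,z):
    c,s=np.cos(q[2]),np.sin(q[2]);return np.array([q[0]+c*x-s*y,q[1]+s*x+c*y,z])
for cams in(("top",),("side",),("top","side")):
    r=least_squares(lambda q:np.concatenate([proj(n,W(q,x,y,q[3] if len(cams)>1 else 8))-p for n,p,x,y in obs if n in cams]),[450,-50,0,8]);print(cams,r.x,np.abs(r.fun).max())
q=r.x
for nm,a,b,x,y,z in[("key",T(321,134),S(312,105),42,-42,58),("run",T(167,341),S(518,268),-42,42,58),("rock",T(350,315),S(583,130),-42,-42,56),("stop",T(140,155),S(230,222),42,42,70),("rock_raised",T(340,285),S(545,115),-24,-42,63)]:
    t=least_squares(lambda X:np.concatenate([proj("top",X)-a,proj("side",X)-b]),[450,-50,50])
    print(nm,t.x.round(1),np.abs(t.fun).max().round(2),"model",W(q,x,y,z).round(1))
for nm,p,z in[("tape",(323,290),10),("nut",(353,269),8),("rule",(286,131),60)]:
    print(nm,least_squares(lambda v:proj("top",np.array([*v,z]))-p,[400,0]).x)
s=ctrl.sense();print(s["time_s"],s["joints"])
E
```

```text
('top',) [4.48236062e+02 2.31316743e+02 1.31354565e-01 8.00000000e+00] 0.7567231244290724
('side',) [4.49480524e+02 2.32407424e+02 1.28651626e-01 8.00000000e+00] 0.5580829443756272
('top', 'side') [4.49065559e+02 2.31451070e+02 1.29383413e-01 7.13196787e+00] 1.1808364428814855
key [496.  195.8  56.6] 0.15 model [496.1 195.2  58. ]
run [402.6 268.   60.6] 0.48 model [402.  267.7  58. ]
rock [412.  184.9  58.4] 0.17 model [412.8 184.4  56. ]
stop [486.2 278.4  64. ] 0.15 model [485.3 278.5  70. ]
rock_raised [424.1 188.9  63.5] 0.5 model [430.7 186.7  63. ]
tape [292.34935166 222.98398599]
nut [330.0337129 165.2392768]
rule [586.77592706 284.77930891]
0.2 [-1.52738138e+00  3.13196029e-01  1.49810623e+00  2.15627659e-05
  1.33098704e+00 -2.23362979e-01]
```

Everything agrees: heights are within 3 mm and both cameras give the same station pose, apart from the dome centre, where I picked the silhouette. The loose objects are well clear. I'll set out with the fingers closed, high up, aiming 22 mm out from the rocker pivot.

```bash
python3 -m creep '[[[6,14,0,0,0,-1],[6,14,0,0,0,-1.6],[6,14,0,0,0,-1.6],[6,14,0,0,0,-1.6],[6,14,0,0,0,-1.6],[6,14,0,0,0,-1.6],[6,14,0,0,0,-1.6],[6,14,0,0,0,-1.6],[6,14,0,0,0,-1.6],[6,14,0,0,0,-1.6],[11.85,27.7,0,0,0,-1.6],[11.85,27.7,0,0,0,-1.6],[11.85,27.7,0,0,0,-1.6],[11.85,27.7,0,0,0,-1.6],[11.85,27.7,0,0,0,-1.6],[11.85,27.7,0,0,0,-1.6],[11.85,27.7,0,0,0,-1.6],[11.85,27.7,0,0,0,-1.6],[11.85,27.7,0,0,0,-1.6],[11.85,27.7,0,0,0,-1.6]]]' 0 40
```

```text
time_s: 1.87
eef_pos: [435.8, 190.5, 303.1]
ee_rot: [-0.001, 0.998, 0.066, -0.0]
force: [1.1, -0.8, 0.3]
grip_width: -0.0
grip_force: 0.0
```

```bash
python3 -m creep '[[[0,0,-5.7,0,0,0],[0,0,-5.7,0,0,0],[0,0,-5.7,0,0,0],[0,0,-5.7,0,0,0],[0,0,-5.7,0,0,0],[0,0,-5.7,0,0,0],[0,0,-5.7,0,0,0],[0,0,-5.7,0,0,0]]]'
python3 - <<'E'
from m import *
s=ctrl.sense();print(s["time_s"],s["eef_pos"],s["ee_rot"],s["force"])
a=cv2.resize(C["top"]["image"][120:270,240:400],None,fx=4,fy=4);b=cv2.resize(C["side"]["image"][130:280,230:390],None,fx=4,fy=4)
cv2.imwrite("pics/c.png",cv2.resize(np.hstack([a,b])[:,:,::-1],(800,375)))
E
```

```text
time_s: 2.53
eef_pos: [435.5, 186.1, 163.1]
ee_rot: [-0.0, 0.998, 0.063, 0.002]
force: [0.2, -0.5, -0.6]
grip_width: -0.001
grip_force: 0.0
2.6333 [435.18422517 186.10598798 162.71719116] [-1.17959950e-04  9.97977331e-01  6.35570418e-02  1.31769664e-03] [ 0.33780948  0.69890836 -0.49388517]
```

View pics/c.png

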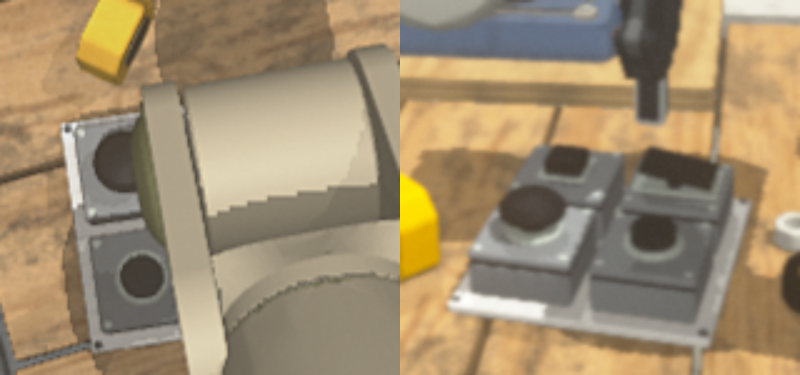

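The tip is at about side pixel (330,179), above the rocker's raised half. I'll check that against the kinematics before pressing.

```bash
python3 - <<'E'
from m import *
print(proj("side",np.array([435.2,186.1,89.7])), proj("side",np.array([434,187,63])))
E
python3 -m creep '[[[0,0,-0.4,0,0,0],[0,0,-0.8,0,0,0],[0,0,-0.8,0,0,0],[0,0,-0.8,0,0,0]]]'
```

```text
[330.08073941 179.53826488] [330.49391834 192.95211156]
time_s: 3.07
eef_pos: [434.3, 186.0, 140.5]
ee_rot: [0.0, 0.998, 0.064, -0.001]
force: [0.1, -0.4, -0.2]
grip_width: -0.003
grip_force: 0.0
```

```bash
python3 -m creep '[[[0,0,-0.1,0,0,0],[0,0,-0.2,0,0,0],[0,0,-0.3,0,0,0],[0,0,-0.35,0,0,0],[0,0,-0.35,0,0,0],[0,0,-0.35,0,0,0]]]'
```

```text
time_s: 3.57
eef_pos: [434.9, 186.1, 132.8]
ee_rot: [-0.0, 0.998, 0.064, 0.0]
force: [2.2, -0.5, 2.2]
grip_width: 0.002
grip_force: 1.4
```

```bash
python3 -m creep '[[[0,0,-0.08,0,0,0],[0,0,-0.08,0,0,0],[0,0,-0.08,0,0,0]]]'; python3 -m creep '[[[0,0,-0.08,0,0,0],[0,0,-0.08,0,0,0],[0,0,-0.08,0,0,0]]]';
```

```text
time_s: 3.82
eef_pos: [435.3, 186.1, 131.1]
ee_rot: [-0.0, 0.998, 0.064, 0.001]
force: [4.3, 0.3, 4.9]
grip_width: 0.001
grip_force: 2.4
time_s: 4.07
eef_pos: [435.6, 186.2, 130.0]
ee_rot: [-0.0, 0.998, 0.064, 0.002]
force: [0.4, -0.3, 16.6]
grip_width: -0.0
grip_force: 8.1
```

Force has jumped to 16.6 N, so the rocker is on its stop. I'll push slightly more, then lift to clear and look.

```bash
python3 -m creep '[[[0,0,-0.03,0,0,0],[0,0,-0.03,0,0,0],[0,0,-0.03,0,0,0]]]'; python3 -m creep '[[[0,0,1,0,0,0],[0,0,2,0,0,0],[0,0,2,0,0,0],[0,0,2,0,0,0],[0,0,2,0,0,0]]]'
python3 - <<'E'
from m import *
s=ctrl.sense();print(s["time_s"],s["eef_pos"],s["force"])
cv2.imwrite("pics/d.png",cv2.resize(C["side"]["image"][165:265,250:380,::-1],None,fx=5,fy=5,interpolation=cv2.INTER_CUBIC))
p=np.array(s["eef_pos"])
print("to key",(np.array([496.1,195.5])-p[:2])/25,"run",np.array([402.2,267.8]))
E
```

```text
time_s: 4.32
eef_pos: [435.6, 186.2, 129.8]
ee_rot: [-0.0, 0.998, 0.064, 0.002]
force: [-0.8, 0.2, 23.3]
grip_width: -0.005
grip_force: 11.6
time_s: 4.73
eef_pos: [433.9, 186.0, 176.9]
ee_rot: [0.0, 0.998, 0.064, -0.001]
force: [-0.2, -0.5, -0.4]
grip_width: -0.001
grip_force: 0.0
4.8333 [433.97525262 185.96983979 176.72113463] [1.0795507  0.51021606 0.69356887]
to key [2.4849899  0.38120641] run [402.2 267.8]
```

View pics/d.png

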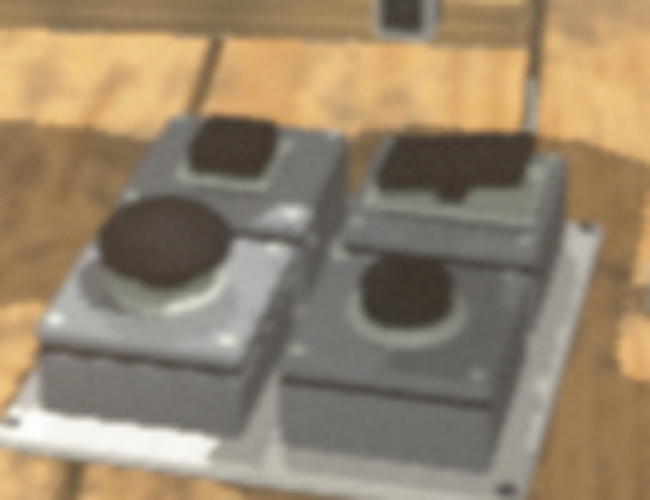

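The rocker has tipped over: its near end (530,140) is now raised and its far end is low. On to the key.

```bash
python3 -m creep '[[[2.48,0.38,0,0,0,0],[2.48,0.38,0,0,0,0],[2.48,0.38,0,0,0,0],[2.48,0.38,-1,0,0,0],[2.48,0.38,-1.5,0,0,0],[2.48,0.38,-1.5,0,0,0],[2.48,0.38,-1.5,0,0,0]]]'
```

```text
time_s: 5.42
eef_pos: [496.0, 195.5, 139.7]
ee_rot: [0.0, 0.998, 0.064, -0.001]
force: [0.8, 0.2, 0.3]
grip_width: 0.001
grip_force: 0.0
```

```bash
python3 -m creep '[[[0,0,-0.1,0,0,0],[0,0,-0.2,0,0,0],[0,0,-0.3,0,0,0],[0,0,-0.4,0,0,0],[0,0,-0.4,0,0,0],[0,0,-0.4,0,0,0]]]'
```

```text
time_s: 5.92
eef_pos: [496.6, 195.6, 130.4]
ee_rot: [0.0, 0.998, 0.064, -0.0]
force: [0.9, 0.2, -0.0]
grip_width: 0.002
grip_force: 0.0
```

```bash
python3 -m creep '[[[0,0,-0.08,0,0,0],[0,0,-0.16,0,0,0],[0,0,-0.2,0,0,0],[0,0,-0.2,0,0,0],[0,0,-0.2,0,0,0]]]'; python3 -m creep '[[[0,0,-0.06,0,0,0],[0,0,-0.06,0,0,0],[0,0,-0.06,0,0,0]]]'
```

```text
time_s: 6.33
eef_pos: [496.7, 195.6, 125.3]
ee_rot: [-0.0, 0.998, 0.064, 0.0]
force: [1.1, 0.6, 0.5]
grip_width: 0.001
grip_force: 0.3
time_s: 6.58
eef_pos: [496.7, 195.6, 124.6]
ee_rot: [0.0, 0.998, 0.064, 0.0]
force: [-3.3, -1.0, 9.0]
grip_width: -0.001
grip_force: 4.8
```

```bash
python3 -m creep '[[[0,0,-0.04,0,0,0],[0,0,-0.04,0,0,0],[0,0,-0.04,0,0,0]]]'; python3 -m creep '[[[0,0,-0.04,0,0,0],[0,0,-0.04,0,0,0],[0,0,-0.04,0,0,0]]]'
```

```text
time_s: 6.83
eef_pos: [496.8, 195.6, 124.5]
ee_rot: [0.0, 0.998, 0.064, 0.0]
force: [-6.3, -1.6, 18.8]
grip_width: -0.001
grip_force: 9.6
time_s: 7.08
eef_pos: [496.8, 195.6, 124.4]
ee_rot: [0.0, 0.998, 0.064, 0.001]
force: [-10.4, -3.1, 28.8]
grip_width: 0.002
grip_force: 14.4
```

Hard stop at tip height 51.5 mm, which matches 52 mm for fully in. I'll lift, cross over to the round button with the tip above 95 mm, and look.

```bash
python3 -m creep '[[[0,0,1.6,0,0,0],[0,0,2,0,0,0],[0,0,2,0,0,0],[-3.75,2.88,2,0,0,0],[-3.75,2.88,2,0,0,0],[-3.75,2.88,2,0,0,0],[-3.75,2.88,2,0,0,0],[-3.75,2.88,2,0,0,0],[-3.75,2.88,2,0,0,0]]]'
python3 - <<'E'
from m import *
s=ctrl.sense();p=np.array(s["eef_pos"]);print(s["time_s"],p,s["force"],(np.array([402.3,267.8,140])-p)/25)
cv2.imwrite("pics/e.png",cv2.resize(C["side"]["image"][165:265,250:380,::-1],None,fx=5,fy=5,interpolation=cv2.INTER_CUBIC))
E
```

```text
time_s: 7.83
eef_pos: [403.1, 267.4, 171.3]
ee_rot: [0.0, 0.998, 0.064, -0.0]
force: [-0.2, 0.4, -0.2]
grip_width: -0.001
grip_force: 0.0
7.9333 [403.6093323  266.99336813 171.4785935 ] [-0.11639309  0.25263288 -1.09729423] [-0.05237329  0.03226527 -1.25914374]
```

View pics/e.png

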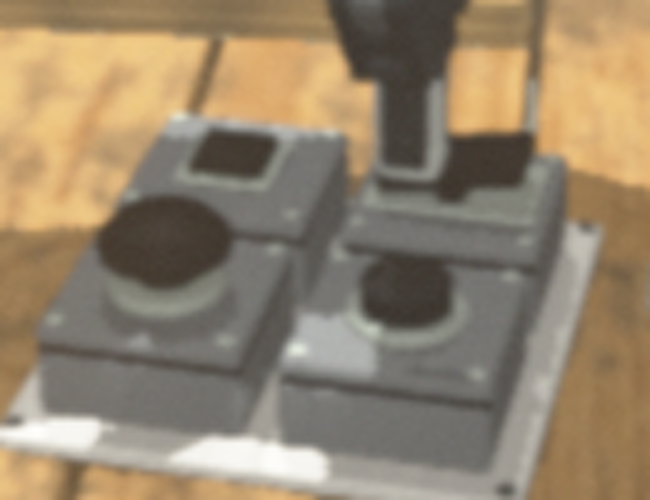

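The key at (235,153) is now down, almost flush with its collar, and the rocker is still tipped. The fingers are above the round button, so I'll go down.

```bash
python3 -m creep '[[[-0.05,0.03,-0.8,0,0,0],[-0.05,0.03,-1.4,0,0,0],[-0.05,0.03,-1.6,0,0,0],[-0.05,0.03,-1.75,0,0,0],[-0.05,0.03,-1.85,0,0,0],[-0.05,0.03,-1.85,0,0,0],[-0.05,0.03,-1.85,0,0,0]]]'; python3 -m creep '[[[0,0,-0.05,0,0,0],[0,0,-0.05,0,0,0],[0,0,-0.05,0,0,0]]]'
```

```text
time_s: 8.52
eef_pos: [402.1, 268.2, 126.2]
ee_rot: [0.0, 0.998, 0.063, 0.0]
force: [-0.4, -3.2, 3.8]
grip_width: -0.002
grip_force: 1.9
time_s: 8.77
eef_pos: [402.1, 268.3, 124.8]
ee_rot: [-0.0, 0.998, 0.064, 0.001]
force: [0.4, -4.2, 5.0]
grip_width: -0.0
grip_force: 2.3
```

```bash
python3 -m creep '[[[0,0,-0.05,0,0,0],[0,0,-0.07,0,0,0],[0,0,-0.07,0,0,0],[0,0,-0.07,0,0,0],[0,0,-0.07,0,0,0],[0,0,-0.07,0,0,0],[0,0,-0.07,0,0,0],[0,0,-0.07,0,0,0]]]'
```

```text
time_s: 9.43
eef_pos: [402.2, 268.4, 124.4]
ee_rot: [-0.0, 0.998, 0.064, 0.001]
force: [-5.9, -6.2, 21.7]
grip_width: 0.0
grip_force: 11.1
```

The round button is on its hard stop at 22 N, the same depth at which the key bottomed out. I'll hand in now.

```bash
python3 -c "
from rig import ctrl
print(ctrl.finish_job())"
```

```text
the job is handed in; nothing more can be done
None
```

I handed in the job after about 9.4 s with the rocker tipped over, the square key pressed in, and the closed fingers holding the round button on its stop at about 22 N; the stop button and the loose things weren't touched, and no verdict came back.

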